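# Drop the red lens post into the empty holder on the optical rail

### The job

Take the red-rimmed lens post out of the wooden storage rack and stand it in the one empty holder on the black optical rail, rod down, so that the rod has gone all the way to the bottom of the holder (the yellow depth band comes down to the mouth). It may lean a little in the loose holder and may face any way, as it is turned and clamped later. Leave the other two posts standing in the rack.

Things in the scene. Friction and masses are not known exactly. Their poses are not given: they have to be found in the camera images.
- red_lens_post: Loose upright post, 0.11-0.21 kg: steel rod, diameter 14 mm, with a RED-rimmed lens on top, standing in the rack. Origin: centre of the rod's foot; z up the rod, x along the lens axis. Rim: upright disc, diameter 50, 14 thick (along x: grip across it), centre 120 above the foot, top 145. Yellow band on the rod 55-60 above the foot. Lenses face roughly across the rack's row.
- empty_holder: The one empty aluminium holder of three fixed on the rail. Origin: under its black carrier, 30 mm above the table; z up the bore. Above the origin: bore bottom 20, bore 24 wide up to 59, then a funnel to 44 wide at the mouth at 75 (outer width 52). The two filled ones, with a black lamp and a black square frame, are 110 mm or more away along the rail; tops 200 mm above the table.
- blue_lens_post: Like the red lens post but with a BLUE rim; same sizes and axes. It stays in the rack: a fixed plywood block 80 x 290 x 45 mm high with three holes in a row, 90 mm apart, 18 wide and 37 deep (feet 8 mm above the table). The three posts stand in any order.
- screen_post: Post with the same rod, carrying a WHITE square screen 50 x 50 x 12 mm (12 along x), centre 120 mm above the foot. It stays in the rack. Origin: centre of its foot; z up the rod.
Not all that is in view belongs to the job. Of the things that look like the screen_post, the smaller one is meant.

How it is judged:
By the outcome, as a careful person would: the job done as asked, in the order asked, and still so for the second after the job is handed in, with the robot touching nothing.
It also fails if it takes over 38 s, if anything falls off the work surface, if the arm or the gripper's body presses on something with over 40 N, if the wrist force passes 120 N, or if a joint passes its speed limit or range.

### The arm

A 6-joint arm with a two-finger parallel gripper is mounted at the origin on the work surface. World frame = base frame: x ahead of the robot, y to its left, z up, the work surface at z = 0. Lengths are in mm, angles in rad, forces in N, time in s.
With the tool pointing down it reaches from about 350 to 875 mm from the base axis. Payload 4.2 kg.
Tool frame: the origin (TCP) lies midway between the tips of the shut fingers; the grasp point (between the pads) lies 19 mm behind it; z points along the fingers, y is the line along which they close (so a half turn about z gives the same grasp; the last joint's range is limited). The gripper opens to 85 mm and grips with 20 to 120 N. Pads are 22 mm wide; open, the fingers measure 114 mm over their backs; the gripper's body (76 mm by 85 mm) begins 54 mm behind the grasp point. The pads swing forward as they close: fully open they stand 13 mm farther back than shut.
Start: joints at [-1.054, 0.385, 0.008, 0, -1.194, -0.259], TCP at [159.363, -604.32, 231.312] pointing down, gripper open.
Joint ranges: [-3.14, 3.14], [-1.21, 2.06], [-1.07, 1.41], [-3.16, 2.05], [-2.99, -0.16], [-3.1, 3.1]. Speed limits (rad/s): [2.79, 2.79, 3.14, 3.14, 3.14, 3.14].

### API

Orientations are given as a unit quaternion [x, y, z, w].
In Python, from bench import read_state, get_image, job_done gives the robot as it stands.
- The arm moves only by the shell command python3 -m jog 'ROWS'. ROWS is JSON, a list of rows, each a list of 3 entries, a list of its own where there are three numbers: the shift along the world's x, y, z scaled (see below), then the turn, a rotation vector about the world's x, y, z scaled (see below), then the gripper's target within -1 to 1 (shut at 1, half-way at 0, fully open at -1). In form: [[[x, y, z], [wx, wy, wz], claw], ...]. A call has 1 to 20 rows; each row is the pose to reach, as a shift and turn from the pose commanded when the call began; what a row does not reach only later rows make up. The controller multiplies each number of a shift by 10 cm and each number of a turn by 120 degrees. A row lasts 1/10 s, in which the tool goes at most 50 mm and 8.59 degrees, less where a joint would pass 70% of its speed; a pose out of reach is approached as far as the arm can. A call with a number of a shift or a turn outside -1 to 1 is refused whole. A call with a gripper value outside its range is refused whole. The fingers move at their own pace and stop on an object; the grip force is fixed at half the most. Time passes only in rows, so rows that repeat a pose let the fingers close. It gives the time, the measured TCP pose, the force, the opening and the grip force at its end, in the units of the state.
- read_state(): the state, without advancing time (a new reading comes with each control period).
- get_image(name): name is "scene" or "top" or "wrist"; returns a dict with "frame" (480x640x3 uint8, red, green, blue), "range_z" (480x640 float32, mm along the optical axis (not along the pixel's ray), 0 where there is no reading), "fx", "fy", "cx", "cy" (pixels), "R" (3x3) and "t" (3): a world point X has camera coordinates R X + t. Camera axes: x right, y down, z forward; pixel columns grow to the right and rows downward; lengths in mm; the calibration is good to about 2 mm. A picture is of the moment at which its call begins.
- job_done(): hands the job in; it is judged then, once.
The state is a dict: "clock": time; "joints": joint angles; "joint_vel": joint speeds; "joint_efforts": joint torques, N m; "position": TCP position; "ee_rot": TCP orientation; "contact_force": force on the tool from outside, world axes, zero at the start; "wrist_torque": the same for the moment, N m; "gripper_width": finger opening in mm; "grasp_force": force on a finger pad.
Only numpy, scipy, OpenCV 4.12 (cv2) and the standard library are available. Lean on these libraries where they do the work, as an engineer would, in place of code of your own. Each camera call takes 0.05 s, during which the arm holds its last target. There are 200 camera calls.

## Working session

There is one attempt and no reset: what is moved stays moved. The work goes in short steps, Python scripts to look and compute and a shell command to move; the robot and the scene stay as the last step left them, time stands still between calls to the robot, and variables do not carry over. Pictures are saved under pics/ and viewed, at most 10 in all, crops included, and the job is handed in when it is done.

```bash
mkdir -p pics; cat > h.py <<'E'
import numpy as np, cv2, pickle
from bench import read_state, get_image
def snap(n,f):
    im=get_image(n); pickle.dump(im,open(f'{f}.pkl','wb')); cv2.imwrite(f'pics/{f}.png',im['frame'][:,:,::-1]); return im
def load(f): return pickle.load(open(f'{f}.pkl','rb'))
def pts(im):
    z=im['range_z']; v,u=np.mgrid[0:480,0:640]
    c=np.stack([(u-im['cx'])/im['fx']*z,(v-im['cy'])/im['fy']*z,z],-1)
    return (c-im['t'])@im['R']
E
python3 - <<'E'
from h import *
for n in('scene','top'): snap(n,n+'0')
print(read_state())
E
```

```text
{'clock': 0.1, 'joints': array([-1.05443021e+00,  3.85499280e-01,  6.75840243e-03, -4.11978951e-04,
       -1.19398525e+00, -2.58630369e-01]), 'joint_vel': array([ 0.00073442, -0.00369851,  0.00246457,  0.00223875, -0.00041591,
        0.0027842 ]), 'joint_efforts': array([-6.55489057e-04, -3.93320775e+01,  1.88930064e+01,  4.19794902e+00,
       -2.60617227e-03,  5.57025828e-06]), 'position': array([ 159.20633617, -603.84997398,  230.32093484]), 'ee_rot': array([-1.28436074e-01,  9.91717302e-01,  9.65708547e-04, -1.87340866e-04]), 'contact_force': array([ 0.0626583 , -0.81527531,  0.91473616]), 'wrist_torque': array([0.02235382, 0.00403302, 0.02004738]), 'grasp_force': 0.0, 'gripper_width': 85.30277208871809}
```

View pics/scene0.png

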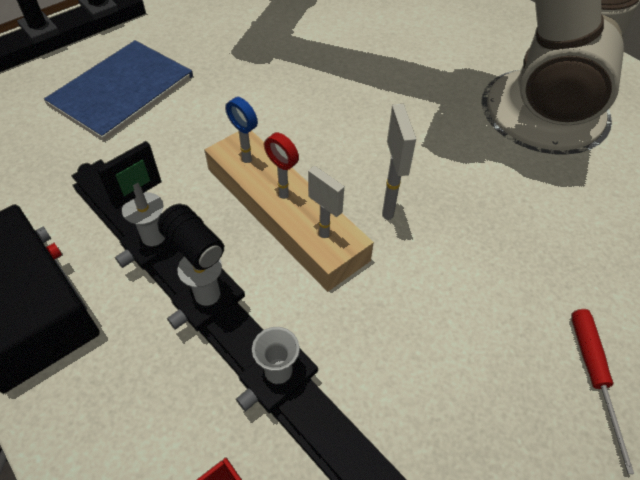

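View pics/top0.png

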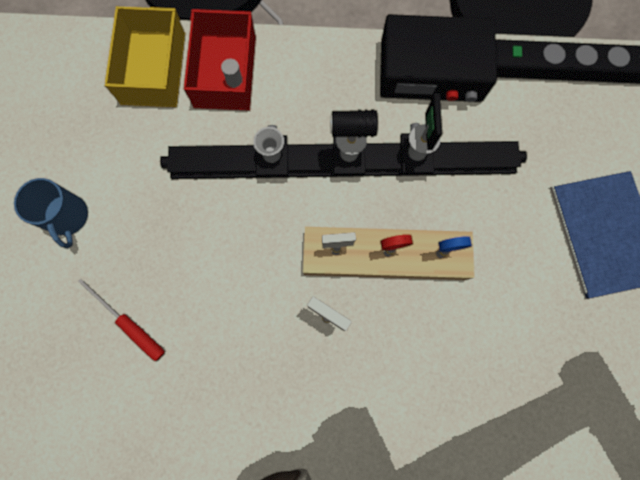

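The scene view shows the rack with the blue (240,115), red (281,150) and screen (326,192) posts, plus a larger decoy screen at (400,140). The empty holder is at (276,350) in the scene view and (268,143) in the top view. In the top view the red rim is at (397,242).

```bash
python3 - <<'E'
from h import *
for n in('scene0','top0'):
    im=load(n); P=pts(im); f=im['frame'].astype(int); ok=im['range_z']>0
    R=(f[...,0]>90)&(f[...,1]<60)&(f[...,2]<60)&ok
    B=(f[...,2]>90)&(f[...,0]<60)&ok
    for nm,m in(('red',R),('blue',B)):
        m=m&(P[...,2]>95)&(P[...,2]<165)&(P[...,1]<9999)
        lab=cv2.connectedComponentsWithStats(m.astype(np.uint8))
        for i in range(1,lab[0]):
            if lab[2][i,4]<60: continue
            q=P[lab[1]==i]; c=q.mean(0); d=np.cov((q-c)[:,:2].T); w,V=np.linalg.eigh(d)
            print(n,nm,lab[2][i],c.round(1),q.min(0).round(),q.max(0).round(),'wide dir',V[:,1].round(3),np.sqrt(w).round(1))
    # holder mouth: z ~105
    w=(250,320,315,395) if n=='scene0' else (245,120,295,170)
    m=np.zeros((480,640),bool); m[w[1]:w[3],w[0]:w[2]]=1
    q=P[m&ok&(abs(P[...,2]-105)<3)]
    (c,s,a)=cv2.minAreaRect(q[:,:2].astype(np.float32)); print(n,'mouth',len(q),c,s, cv2.minEnclosingCircle(q[:,:2].astype(np.float32)))
    # screen, decoy, other high things
    m=ok&(P[...,2]>95)&(P[...,2]<300)
    lab=cv2.connectedComponentsWithStats(m.astype(np.uint8))
    for i in range(1,lab[0]):
        if lab[2][i,4]<100: continue
        q=P[lab[1]==i]; print(lab[2][i],q.mean(0).round(),np.percentile(q,1,0).round(),np.percentile(q,99,0).round())
    # rack top
    m=ok&(abs(P[...,2]-45)<4)&(f[...,0]>f[...,2]+50)&(f[...,1]>90)
    q=P[m]; print('rack',cv2.minAreaRect(q[:,:2].astype(np.float32)))
E
```

```text
scene0 red [268 133  30  23 262] [491.8 -88.8 148.4] [ 483. -112.  135.] [502. -74. 155.] wide dir [-0.253  0.967] [ 3.8 10.4]
scene0 blue [230  98  26  19 196] [ 493.2 -178.2  149. ] [ 485. -198.  138.] [ 503. -164.  154.] wide dir [-0.24   0.971] [3.8 9.1]
scene0 mouth 587 (659.8427734375, 114.21125030517578) (49.609439849853516, 49.290035247802734) ((659.2440185546875, 114.03445434570312), 25.815401077270508)
[  520     0   120   125 11279] [129.  67. 198.] [  2.   1. 108.] [167. 127. 276.]
[225  97  33  40 854] [ 496. -183.  132.] [ 484. -209.   97.] [ 505. -162.  154.]
[ 387  104   29   74 1572] [386.  10. 162.] [362. -26.  98.] [400.  35. 189.]
[263 132  36  41 961] [495. -93. 132.] [ 483. -117.   97.] [504. -72. 154.]
[  96  141  128  146 6946] [675. -80. 158.] [ 645. -159.  103.] [708.  14. 199.]
[ 308  166   36   51 1243] [495.  -3. 134.] [484. -30.  99.] [501.  19. 155.]
[ 252  327   47   43 1034] [658. 111. 102.] [636.  90.  95.] [683. 138. 107.]
rack ((617.8343505859375, -94.03526306152344), (332.3418273925781, 292.2946472167969), 1.3428077697753906)
top0 red [382 235  30
[... 405 characters left out ...]
   60 1198] [ 669. -143.  152.] [ 640. -169.  101.] [ 704. -125.  199.]
[ 330  109   49   46 1722] [659. -25. 161.] [644. -60. 102.] [683.  10. 188.]
[254 127  30  29 401] [660. 113. 101.] [633.  87.  95.] [682. 135. 106.]
[322 233  34  16 457] [487.  -9. 141.] [480. -33. 102.] [497.  16. 154.]
[380 234  34  17 425] [489. -97. 139.] [ 480. -122.  105.] [500. -75. 153.]
[438 237  35  16 414] [ 490. -186.  139.] [ 482. -212.  106.] [ 500. -165.  153.]
[307 297  45  34 608] [375.   2. 182.] [355. -27. 125.] [395.  30. 189.]
[261 469  50  11 381] [161.  45. 163.] [150.  19. 128.] [166.  80. 185.]
rack ((617.41015625, 84.53622436523438), (722.9725952148438, 225.8505401611328), 55.487674713134766)
```

```bash

python3 -m jog '[[[0.28,0.42,0],[0,0,0.06],-1],[[0.55,0.85,0],[0,0,0.12],-1],[[0.55,0.85,0],[0,0,0.12],-1]]'
python3 -m jog '[[[0.28,0.42,0],[0,0,0.06],-1],[[0.55,0.85,0],[0,0,0.12],-1],[[0.55,0.85,0],[0,0,0.12],-1]]'
python3 -m jog '[[[0.28,0.42,0],[0,0,0.06],-1],[[0.55,0.85,0],[0,0,0.12],-1],[[0.55,0.85,0],[0,0,0.12],-1]]'
python3 -m jog '[[[0.28,0.42,0],[0,0,0.06],-1],[[0.55,0.85,0],[0,0,0.12],-1],[[0.55,0.85,0],[0,0,0.12],-1]]'
python3 -m jog '[[[0.28,0.42,0],[0,0,0.06],-1],[[0.55,0.85,0],[0,0,0.12],-1],[[0.55,0.85,0],[0,0,0.12],-1]]'
python3 -m jog '[[[0.28,0.42,0],[0,0,0.06],-1],[[0.55,0.85,0],[0,0,0.12],-1],[[0.55,0.85,0],[0,0,0.12],-1],[[0.55,0.85,0],[0,0,0.12],-1]]'
python3 - <<'E'
from h import *
im=snap('wrist','w1'); P=pts(im); f=im['frame'].astype(int); s=read_state(); print(s['position'],s['ee_rot'],s['joints'])
print('cam pos',-im['R'].T@im['t'])
m=(f[...,0]>90)&(f[...,1]<60)&(f[...,2]<60)&(P[...,2]>140)&(P[...,2]<165)
q=P[m]; print(len(q),q.mean(0),cv2.minAreaRect(q[:,:2].astype(np.float32)),q[:,2].max())
E
```

```text
clock: 0.4
position: [215.9, -515.4, 231.1]
ee_rot: [-0.255, 0.967, 0.001, 0.0]
contact_force: [-0.3, -1.4, 0.7]
gripper_width: 85.9
grasp_force: 0.0
clock: 0.7
position: [271.1, -431.0, 231.4]
ee_rot: [-0.374, 0.927, 0.0, 0.0]
contact_force: [0.5, -1.0, 1.0]
gripper_width: 85.2
grasp_force: 0.0
clock: 1.0
position: [326.3, -346.6, 231.4]
ee_rot: [-0.487, 0.873, -0.0, 0.0]
contact_force: [0.5, -0.2, 0.3]
gripper_width: 85.7
grasp_force: 0.0
clock: 1.3
position: [381.6, -262.0, 231.4]
ee_rot: [-0.593, 0.805, -0.0, 0.0]
contact_force: [-0.0, -0.1, 0.4]
gripper_width: 85.4
grasp_force: 0.0
clock: 1.6
position: [436.8, -177.3, 231.2]
ee_rot: [-0.689, 0.725, -0.0, 0.0]
contact_force: [-0.8, -0.0, -0.7]
gripper_width: 85.3
grasp_force: 0.0
clock: 2.0
position: [489.5, -94.8, 230.7]
ee_rot: [0.772, -0.635, -0.0, 0.001]
contact_force: [0.1, -0.2, 0.2]
gripper_width: 85.3
grasp_force: 0.0
[488.99263507 -95.36333477 230.82072243] [ 7.71808828e-01 -6.35854195e-01 -4.99264197e-04  5.71466248e-04] [ 1.33948849e-01  1.69319804e-01 -2.95053749e-01  5.03086736e-05
 -1.10793979e+00  5.85949877e-02]
cam pos [ 504.8069961  -165.332234    373.94555401]
947 [ 494.10899817 -105.47225266  149.89054578] ((492.9115295410156, -97.71287536621094), (13.207849502563477, 44.42650604248047), 10.938079833984375) 155.08490753706945
```

View pics/w1.png

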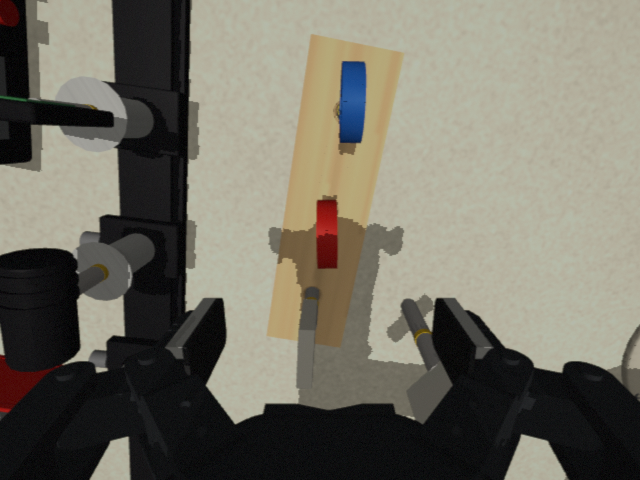

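The wrist view shows the red rim at (327,235), centred between the fingers, with its faces square to the closing direction (191° against 10.9°). I'll descend and grip.

```bash

python3 -m jog '[[[0.03,-0.02,-0.4],[0,0,0],-1],[[0.03,-0.02,-0.8],[0,0,0],-1],[[0.03,-0.02,-0.8],[0,0,0],-1]]'
python3 -m jog '[[[0,0,-0.2],[0,0,0],-1],[[0,0,-0.32],[0,0,0],-1],[[0,0,-0.32],[0,0,0],-1],[[0,0,-0.32],[0,0,0],1],[[0,0,-0.32],[0,0,0],1],[[0,0,-0.32],[0,0,0],1],[[0,0,-0.32],[0,0,0],1],[[0,0,-0.32],[0,0,0],1],[[0,0,-0.32],[0,0,0],1],[[0,0,-0.32],[0,0,0],1],[[0,0,-0.32],[0,0,0],1]]'
python3 - <<'E'
from h import *
im=snap('scene','s1'); cv2.imwrite('pics/s1c.png',cv2.resize(im['frame'][40:280,180:460,::-1],None,fx=2.4,fy=2.4))
s=read_state();print(s['gripper_width'],s['grasp_force'],s['contact_force'],s['wrist_torque'])
E
```

```text
clock: 2.35
position: [487.5, -98.2, 146.7]
ee_rot: [0.771, -0.637, -0.005, 0.004]
contact_force: [-0.4, 0.4, 0.2]
gripper_width: 85.1
grasp_force: 0.0
clock: 3.45
position: [492.3, -96.4, 119.8]
ee_rot: [0.773, -0.635, 0.0, 0.0]
contact_force: [-2.3, -0.7, 5.9]
gripper_width: 13.0
grasp_force: 59.3
13.304801046170452 59.30967092514038 [-2.78943942 -0.14398516  5.07451001] [ 0.0957912   0.78962994 -0.03585175]
```

View pics/s1c.png

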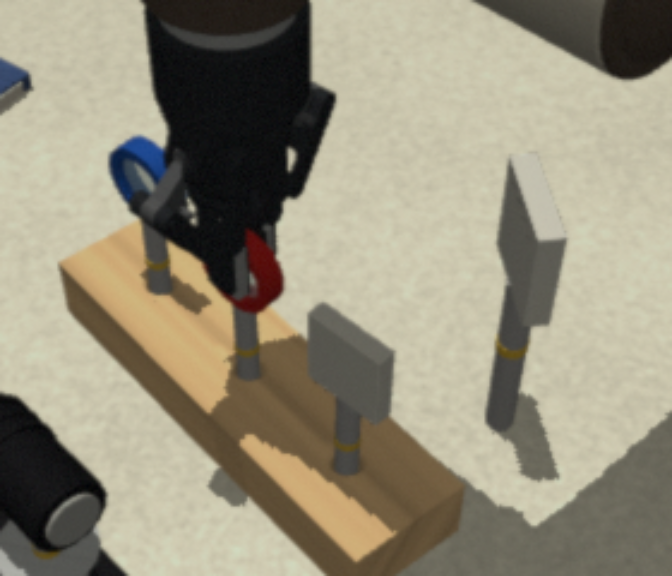

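The red rim is gripped across, between the pads at crop (245,270): opening 13 mm, pad force 59 N, with the rod still in its hole. Next I lift it.

```bash

python3 -m jog '[[[0,0,0.2],[0,0,0],1],[[0,0,0.4],[0,0,0],1],[[0,0,0.7],[0,0,0],1],[[0,0,1],[0,0,0],1]]'
python3 -m jog '[[[0,0,0.4],[0,0,0],1],[[0,0,0.4],[0,0,0],1],[[0,0,0.4],[0,0,0],1],[[0,0,0.4],[0,0,0],1]]'
python3 - <<'E'
from h import *
im=snap('scene','s2'); P=pts(im); cv2.imwrite('pics/s2c.png',cv2.resize(im['frame'][0:260,160:460,::-1],None,fx=2.2,fy=2.2))
s=read_state();print(s['position'],s['gripper_width'],s['grasp_force'],s['contact_force'],s['wrist_torque'])
snap('top','t2')
E
```

```text
clock: 3.9
position: [491.9, -96.2, 219.3]
ee_rot: [0.773, -0.635, -0.001, 0.0]
contact_force: [0.3, -0.4, -0.8]
gripper_width: 13.5
grasp_force: 58.6
clock: 4.3
position: [491.4, -96.2, 257.6]
ee_rot: [0.772, -0.635, -0.001, 0.001]
contact_force: [0.2, 0.2, -1.5]
gripper_width: 13.0
grasp_force: 58.8
[491.46780651 -96.21421285 257.52100643] 13.030334854120609 58.78222346305847 [-0.91475217 -0.14473937 -1.23252822] [0.06832118 0.01662028 0.00224162]
```

View pics/s2c.png

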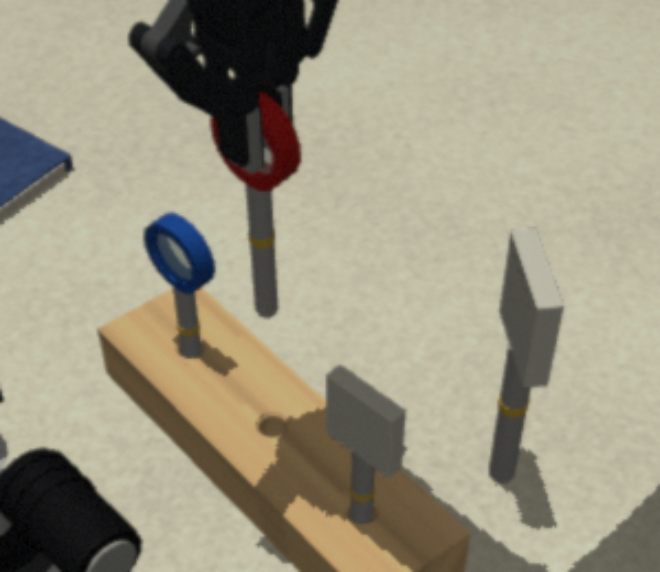

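The post hangs clear of the rack, foot at crop (265,312), and the blue and screen posts are still standing. I'll measure the rod's axis and foot.

```bash
cat >> h.py <<'E'
def rod(im,lo,hi,xy,r=35,sub=7):
    P=pts(im); c=-im['R'].T@im['t']
    m=(im['range_z']>0)&(P[...,2]>lo)&(P[...,2]<hi)&(np.hypot(P[...,0]-xy[0],P[...,1]-xy[1])<r)
    q=P[m]; d=(q-c)[:,:2]; d/=np.linalg.norm(d,axis=1)[:,None]
    q=q.copy(); q[:,:2]+=d*sub*0.8   # visible surface -> axis
    a=np.polyfit(q[:,2],q[:,0],1); b=np.polyfit(q[:,2],q[:,1],1)
    return len(q),q[:,2].min(),a,b
E
python3 - <<'E'
from h import *
im=load('s2')
n,z0,a,b=rod(im,120,222,(491,-96)); print(n,z0,a,b,'foot',np.polyval(a,z0),np.polyval(b,z0),'at rim',np.polyval(a,266),np.polyval(b,266))
P=pts(load('top0'));
E
```

```text
506 147.0819369387086 [5.87621486e-03 4.91196145e+02] [-1.17740340e-03 -9.65982212e+01] foot 492.0604300839891 -96.77139593231111 at rim 492.7592181727668 -96.91141046463868
```

```bash

python3 -m jog '[[[0.2,0.25,0],[0,0,0],1],[[0.4,0.5,0],[0,0,0],1],[[0.56,0.7,0],[0,0,0],1]]'
python3 -m jog '[[[0.2,0.25,0],[0,0,0],1],[[0.4,0.5,0],[0,0,0],1],[[0.56,0.7,0],[0,0,0],1]]'
python3 -m jog '[[[0.2,0.25,0],[0,0,0],1],[[0.4,0.5,0],[0,0,0],1],[[0.55,0.7,0],[0,0,0],1],[[0.55,0.7,0],[0,0,0],1],[[0.55,0.7,0],[0,0,0],1]]'
python3 - <<'E'
from h import *
im=snap('scene','s3'); p=read_state()['position']; print(p)
n,z0,a,b=rod(im,120,222,p[:2]); print(n,z0,a,b,'foot',np.polyval(a,z0),np.polyval(b,z0),'z105',np.polyval(a,105),np.polyval(b,105))
P=pts(im); q=P[320:400,240:320].reshape(-1,3); q=q[abs(q[:,2]-105)<2.5]; print(len(q),cv2.minEnclosingCircle(q[:,:2].astype(np.float32)),cv2.minAreaRect(q[:,:2].astype(np.float32)))
cv2.imwrite('pics/s3c.png',cv2.resize(im['frame'][200:420,180:400,::-1],None,fx=2.7,fy=2.7))
E
```

```text
clock: 4.7
position: [548.8, -25.4, 258.0]
ee_rot: [0.773, -0.635, -0.001, 0.001]
contact_force: [0.7, -0.3, -2.1]
gripper_width: 13.5
grasp_force: 58.9
clock: 5.0
position: [604.9, 45.0, 257.5]
ee_rot: [0.773, -0.635, -0.001, 0.001]
contact_force: [0.2, 1.0, -2.0]
gripper_width: 13.1
grasp_force: 58.8
clock: 5.5
position: [659.0, 113.9, 257.2]
ee_rot: [0.773, -0.635, -0.001, 0.002]
contact_force: [-0.1, 0.4, -1.3]
gripper_width: 13.3
grasp_force: 58.8
[658.78388534 113.31458235 257.93632706]
537 147.3158627387605 [6.30488522e-03 6.58634049e+02] [3.21137867e-04 1.12910058e+02] foot 659.5628589302598 112.95736682605343 z105 659.2960622729138 112.94377760015934
494 ((659.7415161132812, 114.06997680664062), 25.59562873840332) ((659.9501342773438, 114.7735366821289), (49.4749641418457, 49.58839416503906), 58.71085739135742)
```

View pics/s3c.png

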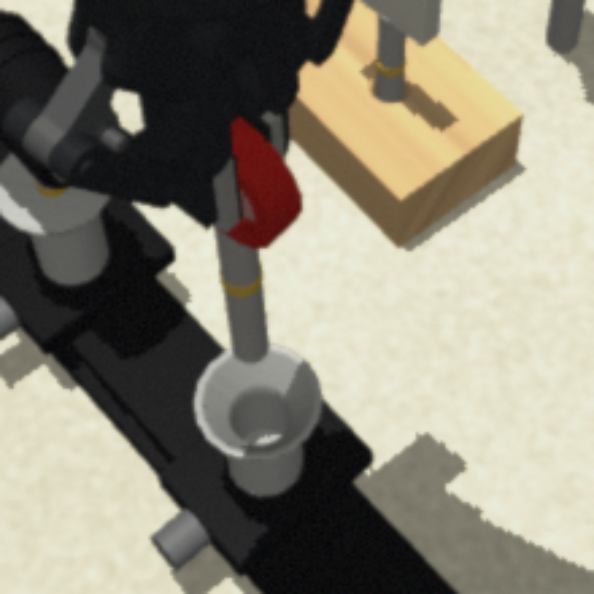

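The rod hangs over the funnel, foot at crop (248,355) and bore at (260,415). By measurement it is within about 1 mm of the bore axis, so I'll lower it.

```bash

python3 -m jog '[[[0,0.01,-0.2],[0,0,0],1],[[0,0.01,-0.4],[0,0,0],1],[[0,0.01,-0.55],[0,0,0],1],[[0,0.01,-0.7],[0,0,0],1],[[0,0.01,-0.8],[0,0,0],1],[[0,0.01,-0.88],[0,0,0],1],[[0,0.01,-0.91],[0,0,0],1],[[0,0.01,-0.91],[0,0,0],1]]'
python3 -m jog '[[[0,0,-0.01],[0,0,0],1],[[0,0,-0.02],[0,0,0],1],[[0,0,-0.03],[0,0,0],1],[[0,0,-0.03],[0,0,0],1],[[0,0,-0.03],[0,0,0],1]]'
```

```text
clock: 6.35
position: [659.3, 114.5, 168.3]
ee_rot: [0.773, -0.635, -0.0, 0.0]
contact_force: [0.4, 0.2, -0.6]
gripper_width: 13.3
grasp_force: 59.0
clock: 6.85
position: [659.4, 114.7, 165.4]
ee_rot: [0.773, -0.635, 0.0, -0.0]
contact_force: [-0.6, -0.6, -1.1]
gripper_width: 13.3
grasp_force: 59.0
```

```bash

python3 -m jog '[[[0,0,-0.01],[0,0,0],1],[[0,0,-0.02],[0,0,0],1],[[0,0,-0.03],[0,0,0],1],[[0,0,-0.03],[0,0,0],1]]'
python3 - <<'E'
from h import *
im=snap('scene','s4'); cv2.imwrite('pics/s4c.png',cv2.resize(im['frame'][200:420,180:400,::-1],None,fx=2.7,fy=2.7))
E
```

```text
clock: 7.25
position: [659.3, 114.7, 162.0]
ee_rot: [0.773, -0.635, -0.0, 0.0]
contact_force: [-0.0, 0.2, -0.9]
gripper_width: 13.2
grasp_force: 59.0
```

View pics/s4c.png

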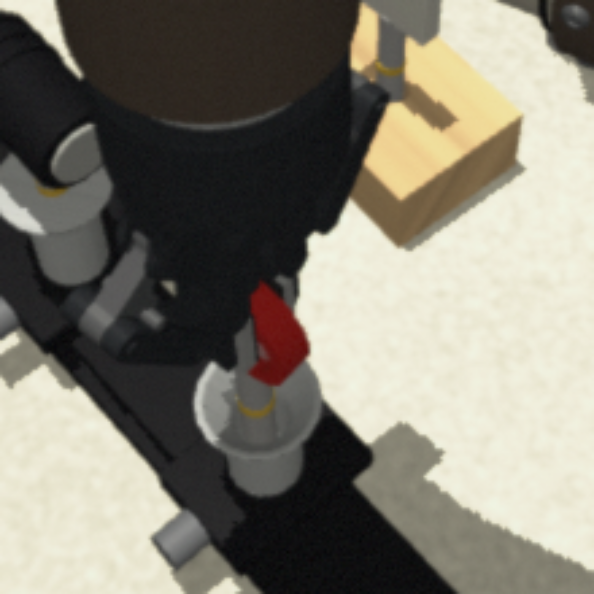

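The yellow band at crop (256,405) is at the mouth of the funnel. I'll feel for the bottom with another 2 mm or so.

```bash

python3 -m jog '[[[0,0,-0.01],[0,0,0],1],[[0,0,-0.02],[0,0,0],1],[[0,0,-0.02],[0,0,0],1]]'
```

```text
clock: 7.6
position: [659.6, 114.7, 161.9]
ee_rot: [0.773, -0.635, 0.001, -0.0]
contact_force: [-2.4, 1.0, 5.1]
gripper_width: 13.1
grasp_force: 59.7
```

Contact at the bottom (5 N). Release and back off straight up.

```bash

python3 -m jog '[[[0,0,0],[0,0,0],0.5],[[0,0,0],[0,0,0],0],[[0,0,0],[0,0,0],-1],[[0,0,0],[0,0,0],-1],[[0,0,0],[0,0,0],-1],[[0,0,0],[0,0,0],-1],[[0,0,0],[0,0,0],-1],[[0,0,0],[0,0,0],-1]]'
python3 -m jog '[[[0,0,0.1],[0,0,0],-1],[[0,0,0.3],[0,0,0],-1],[[0,0,0.6],[0,0,0],-1],[[0,0,1],[0,0,0],-1],[[0,0,1],[0,0,0],-1]]'
python3 -m jog '[[[-0.3,0,0.1],[0,0,0],-1],[[-0.7,0,0.1],[0,0,0],-1],[[-1,0,0.1],[0,0,0],-1],[[-1,0,0.1],[0,0,0],-1],[[-1,0,0.1],[0,0,0],-1]]'
python3 - <<'E'
from h import *
im=snap('scene','s5'); P=pts(im); f=im['frame'].astype(int)
cv2.imwrite('pics/s5c.png',cv2.resize(im['frame'][80:420,160:440,::-1],None,fx=1.75,fy=1.75))
m=(f[...,0]>90)&(f[...,1]<60)&(f[...,2]<60)&(P[...,2]>100)&(P[...,2]<220)&(P[...,0]>600); q=P[m]; print(len(q),q.min(0),q.max(0))
n,z0,a,b=rod(im,118,150,(659,114),25);print(n,a,b)
E
```

```text
clock: 8.4
position: [659.4, 114.7, 160.3]
ee_rot: [0.773, -0.635, -0.0, 0.0]
contact_force: [0.5, 0.0, 0.1]
gripper_width: 85.1
grasp_force: 0.0
clock: 8.9
position: [662.5, 115.0, 268.8]
ee_rot: [0.773, -0.635, 0.005, -0.006]
contact_force: [0.2, -0.1, 0.0]
gripper_width: 85.4
grasp_force: 0.0
clock: 9.4
position: [559.5, 114.8, 271.8]
ee_rot: [0.773, -0.635, 0.001, -0.001]
contact_force: [0.1, -0.4, 0.6]
gripper_width: 85.5
grasp_force: 0.0
799 [650.46071219  92.82191431 145.34521388] [672.12252337 138.59394865 197.43229996]
142 [1.46275663e-01 6.43465102e+02] [ -0.15861236 133.9006136 ]
```

View pics/s5c.png

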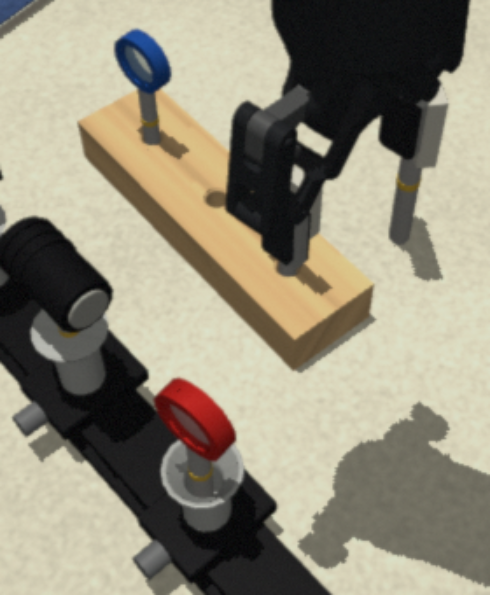

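The red post stands in the holder, rim at crop (195,418) and band at the mouth (200,475). The rim top reads 197 mm against an expected 195 mm. The blue and screen posts are still in the rack, and the gripper touches nothing.

```bash
python3 -c "
from bench import job_done; print(job_done())"
```

```text
the job is handed in; nothing more can be done
None
```

The red-rimmed lens post stands seated at the bottom of the empty holder, with its yellow band at the mouth; the blue and screen posts are still in the rack, and the job was handed in at about 9.5 s of robot time.

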